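# Hone a clamped kitchen knife with the guided sharpener

## Task

Hone the knife that is clamped in the guided sharpener: take the hone by its black knob, lift it off its rest, and make one stroke near the heel, then one in the middle, then one near the tip of the blade. On each stroke set the front end of the stone on the edge and push it away from you, over nearly its whole length, with light steady pressure (about 6 N; under 3 N does nothing, over 12 N spoils the edge); then lift it well clear (15 mm or so) before you bring it back, never dragging it backward on the edge. At last lay the hone back on its rest and let go; keep the gripper off the knife and leave everything else where it is.

Things in the scene. Friction and masses are not known exactly. Their poses are not given: they have to be found in the camera images.
- sharpener: guided knife sharpener, fixed on the worktop: dark cast base, steel column with a brass ball pivot on top, rest at its left. Origin on the worktop under the middle of the knife's edge; x points from the edge to the column (away from the robot), y along the edge from heel to tip (left), z up. A rod, with the hone on its front end, slides through the ball, swings and tilts with it.
- pivot (a point): centre of the brass ball, at (183, 0, 132) mm in the sharpener's frame. Knob centre in that frame, in mm, for swing, lift (rad) and stroke s (mm): (183, 0, 132) + Rz(-swing) Ry(lift) [(-227, 0, -45) + s (0.940, 0, 0.342)], with Rz, Ry the usual right-handed turns about z and y.
- clamp: clamp (same origin and axes as the sharpener) and the santoku knife in it: blade level, edge toward the robot, tip left, black handle right. Straight edge along y from -72 to +62 mm at x = 0, nominally 50 mm above the worktop; the true height is up to 4 mm off and not measured: feel for it. Padded jaws: the edge gives 1 mm per 5 N. Jaws 36 to 70 mm behind the edge, top at 57 mm.
- hone: grey stone 140 mm long along the rod, 25 wide, 10 thick, its lower face 14 mm under the rod's axis, in an aluminium holder 27 mm wide with a black knob on top; 0.13 to 0.2 kg with its rod. The knob stands 60 mm from the stone's front end (to the column) and 80 mm from its rear end. Origin: the point of the rod that is in the ball at stroke 0.
- knob (a point): centre of the grip part of the hone's black round knob: 25 mm in diameter, 10 mm of it above and 16 mm below this point, upright within 10 degrees; the holder's top is 31 mm below. Take it from above, fingers closing across the rod; there is room on both sides.
- stroke (a joint): slide of the rod through the ball, m: at 0 the hone is drawn back to the robot and the stone lies over the edge 20 mm from its front end; grows as the hone is pushed away from the robot; at 0.10 the edge is 20 mm from the rear end; stops at -0.005 and 0.11. A full stroke runs from below 0.03 to above 0.08. Its friction is about 1 N.
- lift (a joint): tilt of the rod about the ball, rad: 0 = the stone touches the edge at its nominal height (rod rising 20 degrees to the column); grows as the knob is raised: 0.1 lifts the stone 20 mm; about 0.07 on the rest. Moves freely: let go anywhere but on the rest, the hone falls.
- swing (a joint): turn of the rod about the column, rad: 0 = straight over the middle of the edge; positive with the hone to the left (tip, rest), negative to the right (heel). Heel stroke about -0.24, middle stroke 0, tip stroke +0.24, each within 0.07; 0.70 in the rest.
- rest_pad (a point): centre of the rest's rubber pad, on which the stone lies; two black prongs, 33 mm apart, stand 11 mm above it left and right. To pass over the prongs raise the hone to a lift of 0.15 or more; lower it at a swing of 0.70 (within 0.01), stroke between 0 and 0.04.
- lemon_1: yellow lemon on the beech prep board, 71 x 53 x 51 mm; a bystander
- lemon_2: second yellow lemon on the prep board, 72 x 57 x 58 mm; a bystander
- garlic_bulb: garlic bulb on the prep board, 56 mm; a bystander
- salt: salt shaker, 44 mm wide, 90 mm high; a bystander
- pepper: wooden pepper mill, 58 mm wide, 170 mm high; a bystander
- mug: dotted mug, 114 x 78 x 93 mm, at the right front; a bystander

How it is judged:
By the outcome, as a careful person would: the job done as asked, in the order asked, and still so for the second after the job is handed in, with the robot touching nothing.
It also fails if it takes over 64 s, if anything falls off the work surface, if the arm or the gripper's body presses on something with over 40 N, if the wrist force passes 120 N, or if a joint passes its speed limit or range.

## Robot

A 6-joint arm with a two-finger parallel gripper is mounted at the origin on a cart in front of the work surface, level with it; the furniture and walls round the work are solid. World frame = base frame: x ahead of the robot, y to its left, z up, the work surface at z = 0. Lengths are in mm, angles in degrees, forces in N, time in s.
With the tool pointing down it reaches from about 250 to 725 mm from the base axis. Payload 9.7 kg.
Tool frame: the origin (TCP) lies midway between the tips of the shut fingers; the grasp point (between the pads) lies 19 mm behind it; z points along the fingers, y is the line along which they close (so a half turn about z gives the same grasp; the last joint's range is limited). The gripper opens to 85 mm and grips with 20 to 120 N. Pads are 22 mm wide; open, the fingers measure 114 mm over their backs; the gripper's body (76 mm by 85 mm) begins 54 mm behind the grasp point. The pads swing forward as they close: fully open they stand 13 mm farther back than shut.
Start: joints at [77.063, 4.979, 10.078, 95.1, 0, 90], TCP at [123.135, 536.036, 231.284] pointing down, gripper open.
Joint ranges: [-179.16, 179.16], [-48.56, 103.87], [-65.8, 70.77], [-126.05, 130.52], [-82.76, 87.17], [-180, 180]. Speed limits (degrees/s): [127.2, 127.2, 147.25, 180, 180, 180].

## Interface

Orientations are given as a 3x3 rotation matrix whose columns are the frame's x, y, z axes.
In Python, from rig import bot gives the robot as it stands.
- The arm moves only by the tool servo_tool, never from a script. Its argument "moves" is a list of rows, each a list of 7 numbers: the finger opening in mm, from 0 to 85.4, then the shift along the world's x, y, z in mm, then the turn, a rotation vector about the world's x, y, z in rad. A call has 1 to 20 rows; each row is the pose to reach, as a shift and turn from the pose commanded when the call began; what a row does not reach only later rows make up. A row lasts 1/8 s, in which the tool goes at most 62.5 mm and 10.7 degrees, less where a joint would pass 70% of its speed; a pose out of reach is approached as far as the arm can. A call with a gripper value outside its range is refused whole. The fingers move at their own pace and stop on an object; the grip force is fixed at half the most. Time passes only in rows, so rows that repeat a pose let the fingers close. It gives the time, the measured TCP pose, the force, the opening and the grip force at its end, in the units of the state.
- bot.state(): the state, without advancing time (a new reading comes with each control period).
- bot.snapshot(name): name is "scene" or "top" or "wrist"; returns (picture, depth): 480x640x3 uint8, red, green, blue; 480x640 float32, mm along the optical axis (not along the pixel's ray), 0 where there is no reading.
- bot.camera_info(name): a dict with "vfov" (degrees; the focal length in pixels is half the picture's height over the tangent of half this angle, whatever the lens; pixels are square), "cx", "cy" (the principal point, pixels), "rvec" (rotation vector, rad) and "tvec" (3), from world to camera coordinates, as OpenCV has them. Camera axes: x right, y down, z forward; pixel columns grow to the right and rows downward; lengths in mm; the calibration is good to about 2 mm. A picture is of the moment at which its call begins: read the wrist's pose just before it. camera_info takes no time and is no camera call; for the wrist camera it gives the pose at the moment of the call.
- bot.finish_job(): hands the job in; it is judged then, once.
The state is a dict: "time_s": time; "joints": joint angles; "joint_vel": joint speeds; "effort": joint torques, N m; "ee_pos": TCP position; "eef_rot": TCP orientation; "force": force on the tool from outside, world axes, zero at the start; "moment": the same for the moment, N m; "opening": finger opening in mm; "gripper_force": force on a finger pad.
Only numpy, scipy, OpenCV 4.12 (cv2) and the standard library are available. Lean on these libraries where they do the work, as an engineer would, in place of code of your own. Each camera call takes 0.05 s, during which the arm holds its last target. There are 200 camera calls.

## Working session

There is one attempt and no reset: what is moved stays moved. The work goes in short steps, Python scripts to look and compute and a tool call to move; the robot and the scene stay as the last step left them, time stands still between calls to the robot, and variables do not carry over. Pictures are saved under pics/ and viewed, at most 10 in all, crops included, and the job is handed in when it is done.

Besides the shell and the picture viewer there is one more tool, called after "Emit:" by a JSON object that holds its "name" and its "arguments", one argument or row to a line. servo_tool: Moves the arm, as the interface text tells. Its arguments: {"type":"object","properties":{"moves":{"type":"array"}},"required":["moves"]}

```bash
mkdir -p pics; ls
cat > h.py <<'E'
import numpy as np, cv2
from rig import bot
def cam(n):
    c=bot.camera_info(n); f=240/np.tan(np.radians(c["vfov"])/2)
    R=cv2.Rodrigues(np.array(c["rvec"],float))[0]; return f,c["cx"],c["cy"],R,np.array(c["tvec"],float).ravel()
def px2w(C,d,u,v):
    f,cx,cy,R,t=C; z=d[int(v),int(u)]
    return R.T@(np.array([(u-cx)*z/f,(v-cy)*z/f,z])-t)
def ray(C,u,v,zw):
    f,cx,cy,R,t=C; o=-R.T@t; r=R.T@np.array([(u-cx)/f,(v-cy)/f,1]); return o+r*(zw-o[2])/r[2]
def proj(C,p):
    f,cx,cy,R,t=C; q=R@np.asarray(p,float)+t; return np.array([f*q[0]/q[2]+cx,f*q[1]/q[2]+cy])
E
python3 - <<'E'
from h import *
import pickle
D={}
for n in("scene","top"):
    C=cam(n);im,d=bot.snapshot(n);D[n]=(C,im,d);cv2.imwrite(f"pics/{n}0.png",im[:,:,::-1]);print(n,C[0],-C[3].T@C[4])
pickle.dump(D,open("d0.pkl","wb"));s=bot.state();print(s["time_s"],s["force"],s["eef_rot"])
E
```

```text
pics
scene 560.5936628195896 [  63.69885115 -938.28074806 1266.27852335]
top 512.5562675763198 [ 404.76008388  -10.25851834 1336.73432843]
0.1 [ 0.63397469 -0.39416654 -0.50430883] [[-9.74609726e-01  2.23910246e-01 -2.89483255e-04]
 [ 2.23910432e-01  9.74609041e-01 -1.15564911e-03]
 [ 2.33713204e-05 -1.19112518e-03 -9.99999290e-01]]
```

View pics/top0.png

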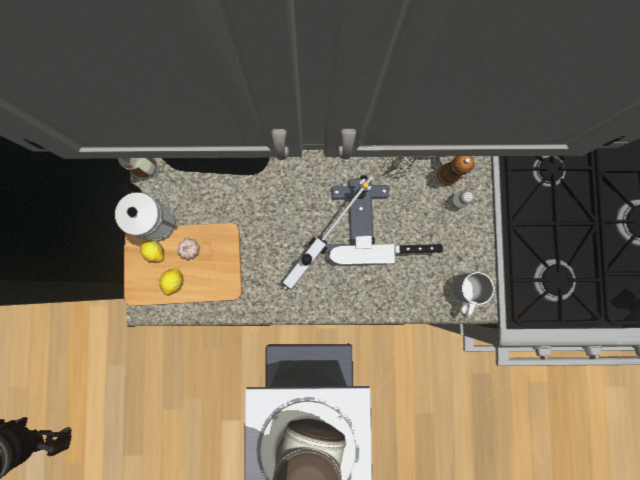

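View pics/scene0.png

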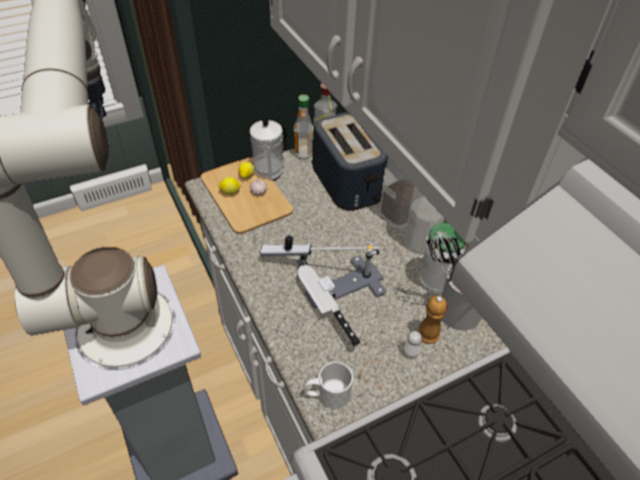

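Top view: the knob is near (307,259), the ball near (366,185), and the knife edge runs along row ~264. I'll enlarge that region.

Run:
```python
import pickle,cv2
D=pickle.load(open("d0.pkl","rb"))
im=D["top"][1][165:300,275:455,::-1]
cv2.imwrite("pics/c1.png",cv2.resize(im,None,fx=4.4,fy=4.4,interpolation=cv2.INTER_CUBIC))
im=D["scene"][1][220:355,245:405,::-1]
cv2.imwrite("pics/c2.png",cv2.resize(im,None,fx=4.4,fy=4.4,interpolation=cv2.INTER_CUBIC))
```

```text
(no output)
```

View pics/c1.png

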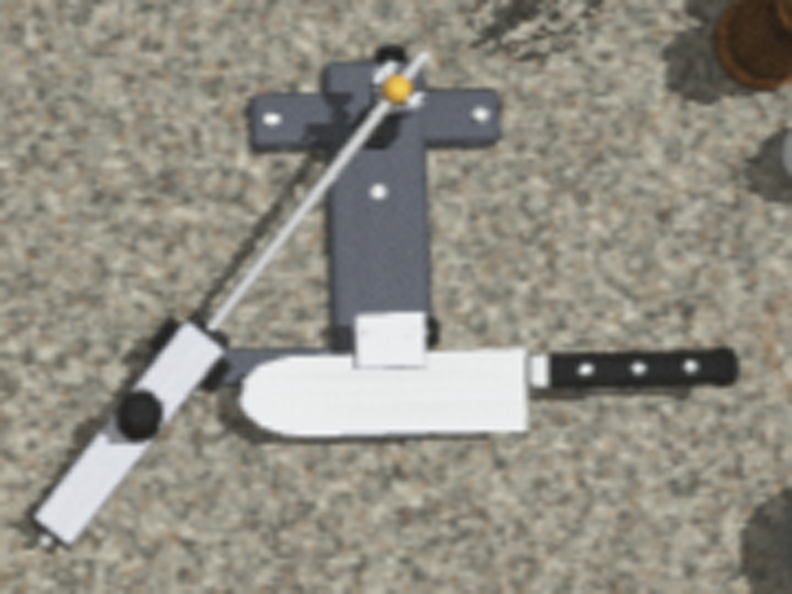

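View pics/c2.png

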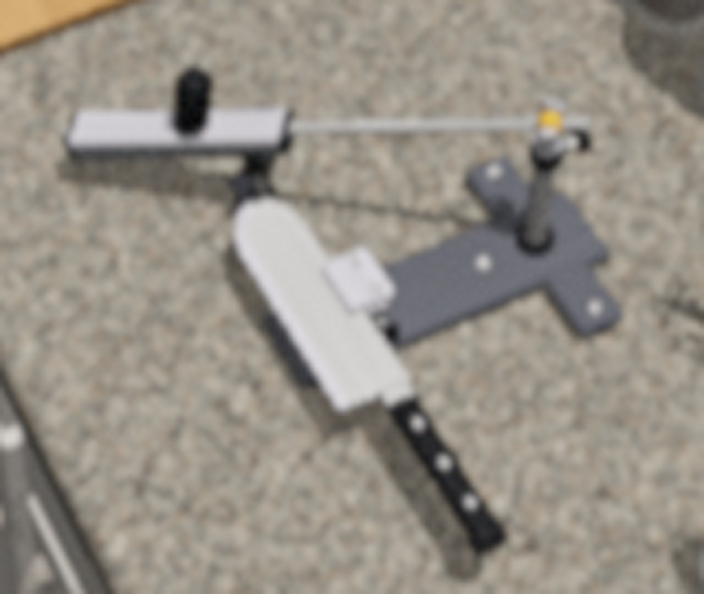

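The top crop shows the ball at (398,88), knob cap at (139,414), screws at (271,119) and (480,114), and heel corner of the edge at (527,432). The scene crop shows the ball at (551,119) and the knob's middle at (193,100).

```bash
cat >> h.py <<'E'
from scipy.spatial.transform import Rotation as Ro
from scipy.optimize import least_squares
def rz(a): return Ro.from_euler('z',a).as_matrix()
def knobS(sw,li,s,up=0):
    R=rz(-sw)@Ro.from_euler('y',li).as_matrix()
    return np.array([183,0,132])+R@(np.array([-227,0,-45])+s*np.array([.940,0,.342]))+np.array([0,0,up])
def W(P,p): return np.array([P[0],P[1],0])+rz(P[2])@np.asarray(p)
E
python3 - <<'E'
from h import *
import pickle
D=pickle.load(open("d0.pkl","rb"))
T=D["top"][0];S=D["scene"][0]
t=lambda x,y:np.array([275+(x+.5)/4.4-.5,165+(y+.5)/4.4-.5])
s=lambda x,y:np.array([245+(x+.5)/4.4-.5,220+(y+.5)/4.4-.5])
def res(q):
    P=q[:3]; r=[]
    r+=list(proj(T,W(P,[183,0,132]))-t(398,88)); r+=list(proj(S,W(P,[183,0,132]))-s(551,119))
    r+=list(proj(T,W(P,knobS(.7,q[3],q[4],10)))-t(139,414)); r+=list(proj(S,W(P,knobS(.7,q[3],q[4],-3)))-s(193,100))
    r+=list(proj(T,W(P,[0,-72,50]))-t(527,432))
    r+=[(q[3]-.07)/.01]
    return np.array(r)
o=least_squares(res,[350,-60,0,.07,20]);q=o.x;print(q,np.round(o.fun,2))
a=ray(T,*t(271,119),12);b=ray(T,*t(480,114),12);print("screws yaw",np.arctan2(*( (a-b)[[0,1]]*[-1,1])))
a=ray(T,*t(320,436),50);b=ray(T,*t(527,432),50);print("edge yaw",np.arctan2(*( (a-b)[[0,1]]*[-1,1])),a,b)
k=W(q,knobS(.7,q[3],q[4]));print("knob",k,"ball",W(q,[183,0,132]),"toolyaw need", np.degrees(q[2]-.7))
d=D["top"][2];print(px2w(T,d,*t(139,414)),px2w(T,d,*t(398,88)))
E
```

```text
[ 4.66278840e+02 -1.46688991e+02  2.74174481e-02  6.53546464e-02
  4.95908774e+00] [ 0.05  0.23  0.17  0.69  0.79  0.54 -0.09 -0.9  -0.82 -0.67 -0.46]
screws yaw 0.017899090137585824
edge yaw 0.012381897871597847 [ 465.10222651 -102.45829774   50.        ] [ 466.56607235 -220.67693006   50.        ]
knob [473.45261509  -1.68733582 103.30896512] ball [ 649.21006275 -141.67222617  132.        ] toolyaw need -38.53614159566587
[4.74416663e+02 1.30914717e-01 1.19128338e+02] [ 647.15344718 -140.173807    144.80051095]
```

Emit:
{"name": "servo_tool", "arguments": {
  "moves": [
    [60,32,-49,0,0,0,-0.04],
    [60,64,-98,-5,0,0,-0.08],
    [60,96,-147,-10,0,0,-0.12],
    [60,128,-196,-15,0,0,-0.16],
    [60,160,-245,-20,0,0,-0.2],
    [60,192,-295,-25,0,0,-0.25],
    [60,224,-345,-30,0,0,-0.29],
    [60,256,-394,-35,0,0,-0.33],
    [60,288,-443,-40,0,0,-0.38],
    [60,320,-492,-50,0,0,-0.42],
    [60,350,-538,-60,0,0,-0.455],
    [60,350,-538,-60,0,0,-0.455],
    [60,350,-538,-60,0,0,-0.455],
    [60,350,-538,-60,0,0,-0.455]
  ]
}}

```text
time_s: 1.85
ee_pos: [472.8, -1.0, 171.6]
eef_rot: [[-0.778, 0.628, 0.0], [0.628, 0.778, 0.0], [-0.0, 0.0, -1.0]]
force: [-0.3, -0.3, 0.6]
opening: 59.9
gripper_force: 0.0
```

Run:
```python
from h import *
import pickle
s=bot.state();C=cam("wrist");im,d=bot.snapshot("wrist");pickle.dump((C,im,d),open("w1.pkl","wb"))
cv2.imwrite("pics/w1.png",im[:,:,::-1]);print(s["time_s"],s["ee_pos"],s["force"],s["opening"],C[0],proj(C,[473,-2,113]))
print(np.degrees(np.arctan2(s["eef_rot"][1][1],s["eef_rot"][0][1])))
```

```text
1.85 [472.82870179  -1.03425144 171.63825614] [-0.34180013 -0.3355724   0.63364212] 59.854569960845986 363.72087750468125 [318.14179234 263.31068559]
51.08231171731524
```

View pics/w1.png

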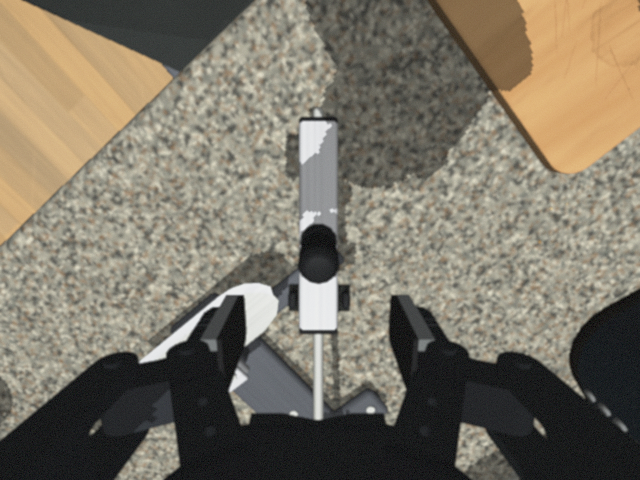

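The knob cap is at (318,264), less than 1 px from the prediction, and the rod is aligned with the tool. I'll go down and grip.

Emit:
{"name": "servo_tool", "arguments": {
  "moves": [
    [60,0,-1,-30,0,0,0],
    [60,0,-1,-60,0,0,0],
    [60,0,-1,-88,0,0,0],
    [60,0,-1,-88,0,0,0],
    [20,0,-1,-88,0,0,0],
    [20,0,-1,-88,0,0,0],
    [20,0,-1,-88,0,0,0],
    [20,0,-1,-88,0,0,0],
    [20,0,-1,-88,0,0,0],
    [20,0,-1,-88,0,0,0]
  ]
}}

```text
time_s: 3.15
ee_pos: [473.8, -2.8, 85.0]
eef_rot: [[-0.777, 0.629, 0.002], [0.629, 0.777, 0.0], [-0.002, 0.002, -1.0]]
force: [-1.6, 1.6, 5.1]
opening: 22.8
gripper_force: 58.7
```

```bash
cat >> h.py <<'E'
P=[466.3,-146.5,.022]
def M(q):
    sw,li,s=q; R=rz(P[2]-sw)@Ro.from_euler('y',li).as_matrix()
    k=W(P,knobS(sw,li,s)); return k+R@Ro.from_euler('y',-.07).as_matrix()@np.array([0,0,-19]),R
def rows(q0,qs,g=20):
    p0,R0=M(q0); out=[]
    for q in qs:
        p,R=M(q); out.append([g]+[round(float(x),1) for x in p-p0]+[round(float(x),3) for x in Ro.from_matrix(R@R0.T).as_rotvec()])
    return out
def inv(tcp,q0=(0,.05,30)): # measured TCP -> joints
    return least_squares(lambda q:M(q*np.array([1,1,100]))[0]-tcp,np.array(q0)*[1,1,.01]).x*[1,1,100]
def lin(a,b,n): return [list(np.array(a)+(np.array(b)-a)*i/n) for i in range(1,n+1)]
E
python3 - <<'E'
from h import *
tcp=np.array([473.8,-2.8,85.0]);print(inv(tcp,(.7,.07,5)))
q0=[.7,.07,5]
print(M(q0)[0])
for r in rows(q0,lin(q0,[.7,.18,12],5)+lin([.7,.18,12],[-.24,.16,12],12)): print(r,end=",")
E
```

```text
[0.69433754 0.06783961 5.43675945]
[474.18793132  -1.48193596  85.36431216]
[20, 0.3, -0.2, 5.3, 0.014, 0.017, 0.0],[20, 0.7, -0.6, 10.6, 0.028, 0.034, 0.0],[20, 1.2, -1.0, 15.8, 0.041, 0.051, 0.0],[20, 1.8, -1.4, 21.0, 0.055, 0.069, 0.0],[20, 2.4, -2.0, 26.1, 0.069, 0.086, 0.0],[20, -7.9, -15.9, 25.8, 0.065, 0.087, 0.078],[20, -17.1, -30.6, 25.4, 0.06, 0.088, 0.157],[20, -25.1, -46.0, 25.0, 0.056, 0.089, 0.235],[20, -31.9, -62.0, 24.7, 0.052, 0.09, 0.313],[20, -37.4, -78.4, 24.3, 0.047, 0.091, 0.391],[20, -41.6, -95.3, 23.9, 0.043, 0.091, 0.47],[20, -44.5, -112.4, 23.6, 0.039, 0.092, 0.548],[20, -46.0, -129.6, 23.2, 0.035, 0.092, 0.626],[20, -46.2, -147.0, 22.8, 0.031, 0.092, 0.704],[20, -45.0, -164.3, 22.4, 0.027, 0.092, 0.783],[20, -42.4, -181.4, 22.1, 0.023, 0.092, 0.861],[20, -38.6, -198.3, 21.7, 0.019, 0.091, 0.939],
```

Emit:
{"name": "servo_tool", "arguments": {
  "moves": [
    [20,0.3,-0.2,5.3,0.014,0.017,0],
    [20,0.7,-0.6,10.6,0.028,0.034,0],
    [20,1.2,-1.0,15.8,0.041,0.051,0],
    [20,1.8,-1.4,21.0,0.055,0.069,0],
    [20,2.4,-2.0,26.1,0.069,0.086,0],
    [20,2.4,-2.0,26.1,0.069,0.086,0],
    [20,2.4,-2.0,26.1,0.069,0.086,0]
  ]
}}

```text
time_s: 4.03
ee_pos: [475.8, -5.1, 109.3]
eef_rot: [[-0.772, 0.629, -0.085], [0.626, 0.777, 0.068], [0.109, -0.001, -0.994]]
force: [0.6, -1.0, -0.7]
opening: 22.8
gripper_force: 58.9
```

Run:
```python
from h import *
q=inv(np.array([475.8,-5.1,109.3]),(.7,.17,5));print(q)
for r in rows(q,lin(q,[-.24,.15,12],14)): print(r,end=",")
```

```text
[ 0.6918346   0.16994039 12.16135926]
[20, -8.7, -11.9, -0.3, -0.001, -0.001, 0.067],[20, -16.7, -24.3, -0.6, -0.002, -0.002, 0.133],[20, -23.7, -37.2, -1.0, -0.002, -0.004, 0.2],[20, -30.0, -50.5, -1.3, -0.003, -0.005, 0.266],[20, -35.3, -64.2, -1.6, -0.003, -0.006, 0.333],[20, -39.6, -78.3, -1.9, -0.004, -0.008, 0.399],[20, -43.1, -92.6, -2.2, -0.004, -0.009, 0.466],[20, -45.5, -107.1, -2.5, -0.005, -0.011, 0.532],[20, -47.0, -121.7, -2.9, -0.005, -0.012, 0.599],[20, -47.6, -136.4, -3.2, -0.005, -0.014, 0.666],[20, -47.1, -151.1, -3.5, -0.005, -0.015, 0.732],[20, -45.7, -165.8, -3.8, -0.005, -0.017, 0.799],[20, -43.3, -180.3, -4.1, -0.004, -0.019, 0.865],[20, -39.9, -194.6, -4.4, -0.004, -0.02, 0.932],
```

Emit:
{"name": "servo_tool", "arguments": {
  "moves": [
    [20,-8.7,-11.9,-0.3,0,0,0.067],
    [20,-16.7,-24.3,-0.6,0,0,0.133],
    [20,-23.7,-37.2,-1.0,0,-0.004,0.2],
    [20,-30,-50.5,-1.3,0,-0.005,0.266],
    [20,-35.3,-64.2,-1.6,0,-0.006,0.333],
    [20,-39.6,-78.3,-1.9,0,-0.008,0.4],
    [20,-43.1,-92.6,-2.2,0,-0.009,0.466],
    [20,-45.5,-107.1,-2.5,0,-0.011,0.532],
    [20,-47,-121.7,-2.9,0,-0.012,0.6],
    [20,-47.6,-136.4,-3.2,0,-0.014,0.666],
    [20,-47.1,-151.1,-3.5,0,-0.015,0.732],
    [20,-45.7,-165.8,-3.8,0,-0.017,0.8],
    [20,-43.3,-180.3,-4.1,0,-0.019,0.865],
    [20,-39.9,-194.6,-4.4,0,-0.02,0.932],
    [20,-39.9,-194.6,-4.4,0,-0.02,0.932],
    [20,-39.9,-194.6,-4.4,0,-0.02,0.932]
  ]
}}

```text
time_s: 6.02
ee_pos: [435.3, -199.0, 104.9]
eef_rot: [[-0.965, -0.247, -0.09], [-0.247, 0.969, -0.019], [0.092, 0.004, -0.996]]
force: [-0.7, 1.8, -0.7]
opening: 22.5
gripper_force: 59.0
```

Run:
```python
from h import *
s=bot.state();q=inv(s["ee_pos"],(-.24,.15,12));print(q,s["force"],s["moment"])
im,d=bot.snapshot("scene");cv2.imwrite("pics/s2.png",cv2.resize(im[200:380,220:460,::-1],None,fx=3,fy=3))
a=[-.24,.035,12]
for r in rows(q,lin(q,a,5)): print(r,end=",")
```

```text
[-0.23634793  0.15038568 11.59293453] [-0.67521692  1.77456723 -0.7053057 ] [ 0.20145448 -0.02389652  0.32962811]
[20, 0.8, 0.0, -5.1, 0.006, -0.022, 0.001],[20, 1.7, 0.1, -10.1, 0.012, -0.045, 0.001],[20, 2.7, 0.2, -15.2, 0.018, -0.067, 0.002],[20, 3.8, 0.3, -20.2, 0.024, -0.089, 0.003],[20, 5.0, 0.5, -25.2, 0.03, -0.112, 0.004],
```

View pics/s2.png

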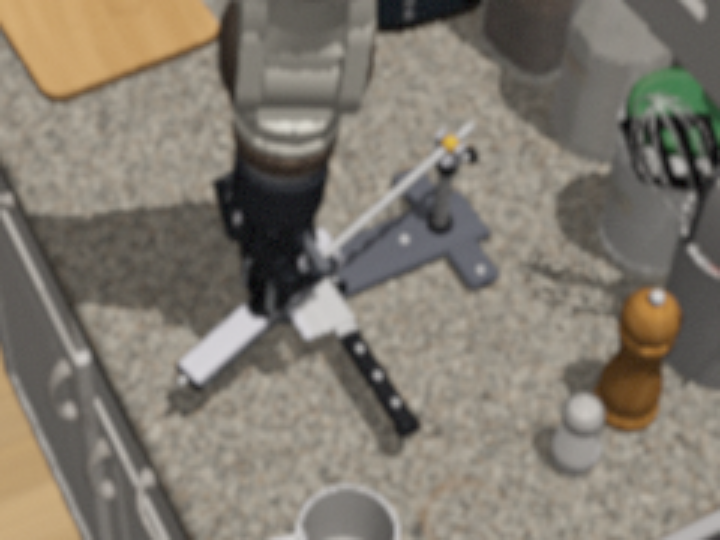

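The hone is over the heel at swing -0.24, and the gripper is clear of the knife. I'll lower it in stages and feel for the edge.

Emit:
{"name": "servo_tool", "arguments": {
  "moves": [
    [20,0.8,0,-5.1,0.006,-0.022,0.001],
    [20,1.7,0.1,-10.1,0.012,-0.045,0.001],
    [20,2.7,0.2,-15.2,0.018,-0.067,0.002],
    [20,3.8,0.3,-20.2,0.024,-0.089,0.003],
    [20,5.0,0.5,-25.2,0.03,-0.112,0.004],
    [20,5.0,0.5,-25.2,0.03,-0.112,0.004],
    [20,5.0,0.5,-25.2,0.03,-0.112,0.004]
  ]
}}

```text
time_s: 6.95
ee_pos: [440.4, -199.1, 79.8]
eef_rot: [[-0.967, -0.253, 0.022], [-0.253, 0.968, 0.01], [-0.024, 0.005, -1.0]]
force: [-1.9, 0.4, -1.4]
opening: 22.8
gripper_force: 59.0
```

Run:
```python
from h import *
s=bot.state();q=inv(s["ee_pos"],(-.24,.03,12));print(q,s["force"],s["moment"])
for r in rows(q,lin(q,[q[0],q[1]-.02,q[2]],4)): print(r,end=",")
```

```text
[-0.24285412  0.03557669 11.93478821] [-1.92137035  0.37467278 -1.38182838] [0.18123617 0.1899924  0.4575121 ]
[20, 0.3, 0.1, -1.1, 0.001, -0.005, 0.0],[20, 0.5, 0.1, -2.2, 0.003, -0.01, 0.0],[20, 0.8, 0.2, -3.2, 0.004, -0.014, 0.0],[20, 1.0, 0.3, -4.3, 0.005, -0.019, 0.0],
```

Emit:
{"name": "servo_tool", "arguments": {
  "moves": [
    [20,0.3,0.1,-1.1,0.001,-0.005,0],
    [20,0.5,0.1,-2.2,0.003,-0.01,0],
    [20,0.8,0.2,-3.2,0.004,-0.014,0],
    [20,0.8,0.2,-3.2,0.004,-0.014,0],
    [20,0.8,0.2,-3.2,0.004,-0.014,0]
  ]
}}

```text
time_s: 7.58
ee_pos: [441.5, -198.9, 76.6]
eef_rot: [[-0.967, -0.253, 0.037], [-0.253, 0.967, 0.015], [-0.039, 0.005, -0.999]]
force: [-0.6, 1.2, -0.7]
opening: 22.2
gripper_force: 59.1
```

Emit:
{"name": "servo_tool", "arguments": {
  "moves": [
    [20,0.2,0,-0.6,0,-0.003,0],
    [20,0.3,0.1,-1.1,0.001,-0.005,0],
    [20,0.3,0.1,-1.1,0.001,-0.005,0],
    [20,0.3,0.1,-1.1,0.001,-0.005,0]
  ]
}}

```text
time_s: 8.07
ee_pos: [441.7, -198.8, 75.5]
eef_rot: [[-0.967, -0.253, 0.042], [-0.253, 0.967, 0.016], [-0.044, 0.005, -0.999]]
force: [-1.2, 1.4, -1.2]
opening: 22.8
gripper_force: 59.1
```

Emit:
{"name": "servo_tool", "arguments": {
  "moves": [
    [20,0.2,0,-0.6,0,-0.003,0],
    [20,0.3,0.1,-1.1,0.001,-0.005,0],
    [20,0.3,0.1,-1.1,0.001,-0.005,0],
    [20,0.3,0.1,-1.1,0.001,-0.005,0]
  ]
}}

```text
time_s: 8.57
ee_pos: [442.0, -198.7, 74.5]
eef_rot: [[-0.966, -0.253, 0.047], [-0.252, 0.967, 0.016], [-0.049, 0.004, -0.999]]
force: [-2.7, 1.5, 2.6]
opening: 22.8
gripper_force: 59.4
```

```bash
cat >> h.py <<'E'
def N(s,q):
    f=rz(-(P[2]-q[0]))@np.array(s["force"]); perp=.94*(f[2]+250/(228-q[2])*.9)-.34*(f[0]+1.2); return perp*(228.8-q[2])/197
E
cat > st.py <<'E'
import sys
from h import *
s=bot.state();q=inv(s["ee_pos"],(float(sys.argv[1]),.02,30));print(s["time_s"],q,"N",N(s,q),s["force"])
dl=float(sys.argv[2]);s1=float(sys.argv[3]);n=int(sys.argv[4])
t=[q[0],q[1]+dl,s1]
if len(sys.argv)>5: t=[float(sys.argv[5]),float(sys.argv[6]),s1]
for r in rows(q,lin(q,t,n)): print(r,end=",")
E
python3 st.py -.24 -.0014 32 5
```

```text
8.575 [-2.42988759e-01  1.05490398e-02  1.22573376e+01] N 4.15478780378732 [-2.74766697  1.47351907  2.59266073]
[20, 3.6, 1.0, 1.3, 0.0, -0.0, -0.0],[20, 7.2, 2.0, 2.5, 0.0, -0.001, 0.0],[20, 10.8, 2.9, 3.8, 0.0, -0.001, 0.0],[20, 14.4, 3.9, 5.0, 0.0, -0.001, 0.0],[20, 18.0, 4.9, 6.3, 0.0, -0.001, 0.0],
```

Emit:
{"name": "servo_tool", "arguments": {
  "moves": [
    [20,0.1,0,-0.3,0,0,0],
    [20,3.6,1.0,1.1,0,0,0],
    [20,7.2,2.0,2.4,0,0,0],
    [20,10.8,2.9,3.7,0,0,0],
    [20,14.4,3.9,5.0,0,0,0],
    [20,18.0,4.9,6.3,0,0,0]
  ]
}}

```text
time_s: 9.32
ee_pos: [459.2, -193.8, 80.5]
eef_rot: [[-0.967, -0.253, 0.044], [-0.252, 0.968, 0.016], [-0.047, 0.005, -0.999]]
force: [-8.0, 0.7, 4.0]
opening: 22.3
gripper_force: 59.6
```

```bash
python3 st.py -.24 0 54 6
```

```text
9.325 [-2.41573840e-01  9.13045976e-03  3.11235120e+01] N 7.070301172504436 [-8.02806192  0.68778778  4.04837886]
[20, 3.5, 0.9, 1.3, 0.0, 0.0, 0.0],[20, 6.9, 1.9, 2.5, 0.0, 0.0, 0.0],[20, 10.4, 2.8, 3.8, 0.0, 0.0, 0.0],[20, 13.9, 3.7, 5.1, 0.0, 0.0, 0.0],[20, 17.4, 4.7, 6.4, 0.0, 0.0, 0.0],[20, 20.8, 5.6, 7.6, 0.0, 0.0, 0.0],
```

```bash
cat >> h.py <<'E'
def N(s,q):
    f=rz(-(P[2]-q[0]))@np.array(s["force"]); fz=f[2]+250/(228-q[2])*.9; fx=f[0]+1.2
    perp=.94*fz-.34*fx; A=-.94*fx-.34*fz; fr=max(A-1,0)
    return np.round((perp*(228.8-q[2])-35*A-14*fr)/197,1),np.round(A,1)
E
python3 st.py -.24 0 54 6
```

```text
9.325 [-2.41573840e-01  9.13045976e-03  3.11235120e+01] N (np.float64(6.1), np.float64(4.2)) [-8.02806192  0.68778778  4.04837886]
[20, 3.5, 0.9, 1.3, 0.0, 0.0, 0.0],[20, 6.9, 1.9, 2.5, 0.0, 0.0, 0.0],[20, 10.4, 2.8, 3.8, 0.0, 0.0, 0.0],[20, 13.9, 3.7, 5.1, 0.0, 0.0, 0.0],[20, 17.4, 4.7, 6.4, 0.0, 0.0, 0.0],[20, 20.8, 5.6, 7.6, 0.0, 0.0, 0.0],
```

Emit:
{"name": "servo_tool", "arguments": {
  "moves": [
    [20,3.5,0.9,1.3,0,0,0],
    [20,6.9,1.9,2.5,0,0,0],
    [20,10.4,2.8,3.8,0,0,0],
    [20,13.9,3.7,5.1,0,0,0],
    [20,17.4,4.7,6.4,0,0,0],
    [20,20.8,5.6,7.6,0,0,0]
  ]
}}

```text
time_s: 10.07
ee_pos: [480.1, -188.1, 88.1]
eef_rot: [[-0.966, -0.253, 0.045], [-0.252, 0.968, 0.017], [-0.047, 0.005, -0.999]]
force: [-6.6, -0.2, 3.9]
opening: 22.8
gripper_force: 59.6
```

```bash
python3 st.py -.24 0 76 6
```

```text
10.075 [-2.41459590e-01  9.01463726e-03  5.41059880e+01] N (np.float64(5.2), np.float64(3.2)) [-6.64140334 -0.20587265  3.90156848]
[20, 3.3, 0.9, 1.2, 0.0, 0.0, 0.0],[20, 6.6, 1.8, 2.4, 0.0, 0.0, 0.0],[20, 10.0, 2.7, 3.7, 0.0, 0.0, 0.0],[20, 13.3, 3.6, 4.9, 0.0, 0.0, 0.0],[20, 16.6, 4.5, 6.1, 0.0, 0.0, 0.0],[20, 19.9, 5.4, 7.3, 0.0, 0.0, 0.0],
```

Emit:
{"name": "servo_tool", "arguments": {
  "moves": [
    [20,3.3,0.9,1.1,0,0,0],
    [20,6.6,1.8,2.3,0,0,0],
    [20,10.0,2.7,3.5,0,0,0],
    [20,13.3,3.6,4.7,0,0,0],
    [20,16.6,4.5,5.9,0,0,0],
    [20,19.9,5.4,7.1,0,0,0]
  ]
}}

```text
time_s: 10.82
ee_pos: [500.0, -182.7, 95.4]
eef_rot: [[-0.966, -0.253, 0.045], [-0.252, 0.967, 0.017], [-0.048, 0.005, -0.999]]
force: [-7.6, 1.2, 4.0]
opening: 22.6
gripper_force: 59.7
```

```bash
python3 st.py -.24 0 95 5
```

```text
10.825 [-2.41250459e-01  8.47045210e-03  7.60158227e+01] N (np.float64(4.7), np.float64(3.6)) [-7.62133875  1.22966063  4.02657336]
[20, 3.5, 0.9, 1.3, 0.0, 0.0, 0.0],[20, 6.9, 1.9, 2.5, 0.0, 0.0, 0.0],[20, 10.4, 2.8, 3.8, 0.0, 0.0, 0.0],[20, 13.8, 3.7, 5.1, 0.0, 0.0, 0.0],[20, 17.3, 4.7, 6.3, 0.0, 0.0, 0.0],
```

Emit:
{"name": "servo_tool", "arguments": {
  "moves": [
    [20,3.5,0.9,1.1,0,0,0],
    [20,6.9,1.9,2.3,0,0,0],
    [20,10.4,2.8,3.6,0,0,0],
    [20,13.8,3.7,4.9,0,0,0],
    [20,17.3,4.7,6.1,0,0,0]
  ]
}}

```text
time_s: 11.45
ee_pos: [517.4, -178.0, 101.5]
eef_rot: [[-0.966, -0.253, 0.045], [-0.252, 0.967, 0.017], [-0.048, 0.005, -0.999]]
force: [-7.0, 1.8, 5.0]
opening: 22.4
gripper_force: 59.7
```

```bash
python3 st.py -.24 0.12 95 8;python3 - <<'E'
from h import *
q=inv(bot.state()["ee_pos"],(-.24,.02,90))
print()
a=[q[0],q[1]+.12,q[2]];b=[-.02,.12,12]
for r in rows(q,lin(a,b,12)+lin(b,[-.02,.024,12],6)): print(r,end=",")
E
```

```text
11.45 [-2.40833117e-01  7.11863687e-03  9.50413587e+01] N (np.float64(4.9), np.float64(2.5)) [-7.03045877  1.84805969  4.95597706]
[20, -0.4, -0.1, 2.0, -0.004, 0.014, 0.0],[20, -0.8, -0.2, 4.1, -0.008, 0.029, -0.0],[20, -1.2, -0.3, 6.2, -0.012, 0.043, 0.0],[20, -1.5, -0.4, 8.2, -0.016, 0.058, 0.0],[20, -1.9, -0.5, 10.3, -0.019, 0.072, 0.0],[20, -2.1, -0.6, 12.4, -0.023, 0.087, 0.0],[20, -2.4, -0.6, 14.5, -0.027, 0.101, 0.0],[20, -2.6, -0.7, 16.6, -0.031, 0.116, -0.0],
[20, -9.8, 0.2, 15.0, -0.03, 0.116, -0.018],[20, -17.0, 1.3, 13.3, -0.029, 0.115, -0.037],[20, -24.2, 2.6, 11.7, -0.028, 0.115, -0.055],[20, -31.4, 4.2, 10.1, -0.026, 0.115, -0.074],[20, -38.5, 6.1, 8.4, -0.025, 0.114, -0.092],[20, -45.7, 8.2, 6.8, -0.024, 0.114, -0.11],[20, -52.8, 10.6, 5.1, -0.023, 0.114, -0.129],[20, -60.0, 13.2, 3.5, -0.022, 0.113, -0.147],[20, -67.0, 16.1, 1.8, -0.021, 0.113, -0.165],[20, -74.1, 19.2, 0.1, -0.019, 0.113, -0.184],[20, -81.0, 22.6, -1.6, -0.018, 0.112, -0.202],[20, -88.0, 26.2, -3.3, -0.017, 0.112, -0.221],[20, -87.4, 26.3, -6.8, -0.015, 0.096, -0.221],[20, -86.8, 26.3, -10.3, -0.012, 0.08, -0.221],[20, -86.1, 26.3, -13.8, -0.01, 0.064, -0.221],[20, -85.3, 26.4, -17.3, -0.007, 0.048, -0.221],[20, -84.6, 26.4, -20.8, -0.005, 0.033, -0.221],[20, -83.7, 26.4, -24.2, -0.003, 0.017, -0.221],
```

Emit:
{"name": "servo_tool", "arguments": {
  "moves": [
    [20,0.8,0.2,3.0,-0.004,0.014,0],
    [20,0,0,7.2,-0.012,0.043,0],
    [20,-1.5,-0.4,10.3,-0.019,0.072,0],
    [20,-2.1,-0.6,13.4,-0.025,0.095,0],
    [20,-2.6,-0.7,16.6,-0.031,0.116,0],
    [20,-2.6,-0.7,16.6,-0.031,0.116,0]
  ]
}}

```text
time_s: 12.2
ee_pos: [515.6, -178.7, 118.1]
eef_rot: [[-0.965, -0.253, -0.07], [-0.253, 0.967, -0.015], [0.071, 0.004, -0.997]]
force: [0.3, 3.4, -0.4]
opening: 22.4
gripper_force: 59.1
```

Run:
```python
from h import *
s=bot.state();q=inv(s["ee_pos"],(-.24,.12,90));print(q,s["force"])
b=[-.003,.12,12]
for r in rows(q,lin(q,b,12)+lin(b,[-.003,.022,12],6)): print(r,end=",")
```

```text
[-0.24281649  0.12567234 95.81588831] [ 0.27453302  3.36009355 -0.38800119]
[20, -7.3, 1.0, -1.6, 0.0, -0.0, -0.02],[20, -14.6, 2.3, -3.2, 0.0, -0.001, -0.04],[20, -21.9, 3.9, -4.9, 0.0, -0.001, -0.06],[20, -29.2, 5.8, -6.5, 0.0, -0.002, -0.08],[20, -36.5, 7.9, -8.1, 0.001, -0.002, -0.1],[20, -43.8, 10.4, -9.8, 0.001, -0.003, -0.12],[20, -51.0, 13.1, -11.4, 0.001, -0.003, -0.14],[20, -58.2, 16.0, -13.1, 0.001, -0.004, -0.16],[20, -65.3, 19.3, -14.8, 0.001, -0.004, -0.18],[20, -72.4, 22.8, -16.4, 0.001, -0.005, -0.2],[20, -79.4, 26.6, -18.1, 0.001, -0.005, -0.22],[20, -86.3, 30.7, -19.8, 0.001, -0.006, -0.24],[20, -85.7, 30.7, -23.4, 0.003, -0.022, -0.24],[20, -85.1, 30.8, -27.0, 0.006, -0.038, -0.24],[20, -84.4, 30.8, -30.5, 0.008, -0.054, -0.24],[20, -83.7, 30.8, -34.1, 0.01, -0.07, -0.24],[20, -82.8, 30.8, -37.6, 0.013, -0.087, -0.24],[20, -82.0, 30.8, -41.2, 0.015, -0.103, -0.24],
```

Emit:
{"name": "servo_tool", "arguments": {
  "moves": [
    [20,-7.3,1,-1.6,0,0,-0.02],
    [20,-14.6,2.3,-3.2,0,0,-0.04],
    [20,-21.9,3.9,-4.9,0,0,-0.06],
    [20,-29.2,5.8,-6.5,0,-0.002,-0.08],
    [20,-36.5,7.9,-8.1,0,-0.002,-0.1],
    [20,-43.8,10.4,-9.8,0,-0.003,-0.12],
    [20,-51,13.1,-11.4,0,-0.003,-0.14],
    [20,-58.2,16,-13.1,0,-0.004,-0.16],
    [20,-65.3,19.3,-14.8,0,-0.004,-0.18],
    [20,-72.4,22.8,-16.4,0,-0.005,-0.2],
    [20,-79.4,26.6,-18.1,0,-0.005,-0.22],
    [20,-86.3,30.7,-19.8,0,-0.006,-0.24],
    [20,-85.7,30.7,-23.4,0.003,-0.022,-0.24],
    [20,-85.1,30.8,-27,0.006,-0.038,-0.24],
    [20,-84.4,30.8,-30.5,0.008,-0.054,-0.24],
    [20,-83.7,30.8,-34.1,0.01,-0.07,-0.24],
    [20,-82.8,30.8,-37.6,0.013,-0.087,-0.24],
    [20,-82,30.8,-41.2,0.015,-0.103,-0.24],
    [20,-82,30.8,-41.2,0.015,-0.103,-0.24],
    [20,-82,30.8,-41.2,0.015,-0.103,-0.24]
  ]
}}

```text
time_s: 14.7
ee_pos: [433.4, -148.0, 77.0]
eef_rot: [[-0.999, -0.016, 0.033], [-0.015, 1.0, 0.005], [-0.033, 0.005, -0.999]]
force: [-1.5, 1.5, -0.9]
opening: 22.5
gripper_force: 59.1
```

```bash
python3 st.py 0 -.0155 12 3
```

```text
14.7 [-3.43062557e-03  2.27810864e-02  1.17431504e+01] N (np.float64(0.2), np.float64(0.2)) [-1.47669728  1.5376097  -0.87282121]
[20, 0.4, 0.0, -1.1, 0.0, -0.005, -0.0],[20, 0.7, 0.0, -2.2, 0.0, -0.01, -0.0],[20, 1.1, 0.0, -3.3, 0.0, -0.015, -0.0],
```

Emit:
{"name": "servo_tool", "arguments": {
  "moves": [
    [20,0.4,0,-1.1,0,-0.005,0],
    [20,0.7,0,-2.2,0,-0.01,0],
    [20,1.1,0,-3.3,0,-0.015,0],
    [20,1.1,0,-3.3,0,-0.015,0],
    [20,1.1,0,-3.3,0,-0.015,0]
  ]
}}

```text
time_s: 15.32
ee_pos: [434.6, -148.0, 73.6]
eef_rot: [[-0.999, -0.016, 0.048], [-0.015, 1.0, 0.005], [-0.048, 0.004, -0.999]]
force: [-0.6, 1.1, 0.0]
opening: 22.5
gripper_force: 59.1
```

Emit:
{"name": "servo_tool", "arguments": {
  "moves": [
    [20,0.2,0,-0.5,0,-0.003,0],
    [20,0.3,0,-1.0,0,-0.005,0],
    [20,0.3,0,-1.0,0,-0.005,0],
    [20,0.3,0,-1.0,0,-0.005,0]
  ]
}}

```text
time_s: 15.82
ee_pos: [434.9, -148.0, 72.6]
eef_rot: [[-0.998, -0.016, 0.053], [-0.015, 1.0, 0.005], [-0.053, 0.004, -0.999]]
force: [-0.8, 1.4, -1.8]
opening: 22.7
gripper_force: 59.1
```

```bash
python3 st.py 0 -.003 12 1
```

```text
15.825 [-3.67639715e-03  2.10098180e-03  1.20433727e+01] N (np.float64(-0.9), np.float64(-0.1)) [-0.84855661  1.3869831  -1.78943169]
[20, 0.1, 0.0, -0.7, 0.0, -0.003, -0.0],
```

Emit:
{"name": "servo_tool", "arguments": {
  "moves": [
    [20,0.1,0,-0.5,0,-0.002,0],
    [20,0.2,0,-1.0,0,-0.004,0],
    [20,0.2,0,-1.0,0,-0.004,0],
    [20,0.2,0,-1.0,0,-0.004,0]
  ]
}}

```text
time_s: 16.32
ee_pos: [435.1, -148.0, 71.7]
eef_rot: [[-0.998, -0.016, 0.057], [-0.015, 1.0, 0.005], [-0.057, 0.004, -0.998]]
force: [-1.1, 1.2, 1.5]
opening: 22.6
gripper_force: 59.3
```

```bash
python3 st.py 0 -.003 12 1
```

```text
16.325 [-3.78420814e-03 -1.97960724e-03  1.20110796e+01] N (np.float64(2.8), np.float64(-1.0)) [-1.09101959  1.22517857  1.49885082]
[20, 0.2, 0.0, -0.6, 0.0, -0.003, 0.0],
```

Run:
```python
from h import *
s=bot.state();q=inv(s["ee_pos"],(0,0,12))
w=q[0]
for r in rows(q,lin(q,[w,-.005,12.3],2)+lin([w,-.005,12.3],[w,-.006,48],9)): print(r,end=",")
```

```text
[20, 0.2, 0.0, -0.3, 0.0, -0.002, -0.0],[20, 0.5, 0.0, -0.5, 0.0, -0.003, -0.0],[20, 4.2, 0.1, 0.8, 0.0, -0.003, -0.0],[20, 7.9, 0.2, 2.2, 0.0, -0.003, 0.0],[20, 11.6, 0.3, 3.5, 0.0, -0.003, 0.0],[20, 15.4, 0.4, 4.9, 0.0, -0.003, -0.0],[20, 19.1, 0.5, 6.2, 0.0, -0.004, 0.0],[20, 22.8, 0.6, 7.6, 0.0, -0.004, 0.0],[20, 26.5, 0.7, 8.9, 0.0, -0.004, 0.0],[20, 30.3, 0.8, 10.3, 0.0, -0.004, -0.0],[20, 34.0, 0.9, 11.7, 0.0, -0.004, 0.0],
```

Emit:
{"name": "servo_tool", "arguments": {
  "moves": [
    [20,0.2,0,-0.3,0,-0.002,0],
    [20,0.5,0,-0.6,0,-0.003,0],
    [20,4.2,0.1,0.7,0,-0.003,0],
    [20,7.9,0.2,2.1,0,-0.003,0],
    [20,11.6,0.3,3.5,0,-0.003,0],
    [20,15.4,0.4,4.9,0,-0.003,0]
  ]
}}

```text
time_s: 17.08
ee_pos: [449.4, -147.5, 76.2]
eef_rot: [[-0.998, -0.015, 0.057], [-0.015, 1.0, 0.005], [-0.058, 0.004, -0.998]]
force: [-8.4, 1.3, 5.2]
opening: 23.1
gripper_force: 59.8
```

```bash
python3 st.py 0 -.0008 52 6
```

```text
17.075 [-3.09823336e-03 -5.26228622e-03  2.70395941e+01] N (np.float64(7.5), np.float64(4.6)) [-8.36348145  1.32315457  5.16479043]
[20, 3.9, 0.1, 1.4, 0.0, -0.0, 0.0],[20, 7.8, 0.2, 2.8, 0.0, -0.0, 0.0],[20, 11.7, 0.3, 4.3, 0.0, -0.0, 0.0],[20, 15.6, 0.4, 5.7, 0.0, -0.001, 0.0],[20, 19.5, 0.5, 7.1, 0.0, -0.001, -0.0],[20, 23.4, 0.6, 8.5, 0.0, -0.001, 0.0],
```

Emit:
{"name": "servo_tool", "arguments": {
  "moves": [
    [20,3.9,0.1,1.5,0,0,0],
    [20,7.8,0.2,2.9,0,0,0],
    [20,11.7,0.3,4.4,0,0,0],
    [20,15.6,0.4,5.8,0,0,0],
    [20,19.5,0.5,7.2,0,0,0],
    [20,23.4,0.6,8.6,0,0,0]
  ]
}}

```text
time_s: 17.82
ee_pos: [472.9, -146.9, 85.0]
eef_rot: [[-0.998, -0.016, 0.058], [-0.015, 1.0, 0.005], [-0.058, 0.004, -0.998]]
force: [-8.9, 2.2, 5.7]
opening: 22.6
gripper_force: 59.8
```

```bash
python3 st.py 0 -.0008 75 6
```

```text
17.825 [-2.85080848e-03 -5.07479470e-03  5.21156691e+01] N (np.float64(7.1), np.float64(4.9)) [-8.94345724  2.19738623  5.65509827]
[20, 3.6, 0.1, 1.3, 0.0, -0.0, 0.0],[20, 7.2, 0.2, 2.6, 0.0, -0.0, 0.0],[20, 10.7, 0.3, 3.9, 0.0, -0.0, 0.0],[20, 14.3, 0.4, 5.2, 0.0, -0.001, 0.0],[20, 17.9, 0.4, 6.5, 0.0, -0.001, 0.0],[20, 21.5, 0.5, 7.8, 0.0, -0.001, 0.0],
```

Emit:
{"name": "servo_tool", "arguments": {
  "moves": [
    [20,3.6,0.1,1.3,0,0,0],
    [20,7.2,0.2,2.7,0,0,0],
    [20,10.7,0.3,4.0,0,0,0],
    [20,14.3,0.4,5.3,0,0,0],
    [20,17.9,0.4,6.6,0,0,0],
    [20,21.5,0.5,7.9,0,0,0]
  ]
}}

```text
time_s: 18.58
ee_pos: [494.6, -146.4, 93.0]
eef_rot: [[-0.998, -0.016, 0.058], [-0.015, 1.0, 0.005], [-0.058, 0.004, -0.998]]
force: [-7.5, 2.5, 5.6]
opening: 22.9
gripper_force: 59.8
```

```bash
python3 st.py 0 -.0008 95 5
```

```text
18.575 [-3.07809213e-03 -5.18601037e-03  7.52999784e+01] N (np.float64(6.1), np.float64(3.5)) [-7.52024859  2.54860366  5.63411745]
[20, 3.7, 0.1, 1.3, 0.0, -0.0, -0.0],[20, 7.4, 0.2, 2.7, 0.0, -0.0, -0.0],[20, 11.1, 0.3, 4.0, 0.0, -0.0, 0.0],[20, 14.8, 0.4, 5.4, 0.0, -0.001, -0.0],[20, 18.5, 0.5, 6.7, 0.0, -0.001, -0.0],
```

Emit:
{"name": "servo_tool", "arguments": {
  "moves": [
    [20,3.7,0.1,1.3,0,0,0],
    [20,7.4,0.2,2.7,0,0,0],
    [20,11.1,0.3,4.0,0,0,0],
    [20,14.8,0.4,5.4,0,0,0],
    [20,18.5,0.5,6.7,0,0,0],
    [20,19.3,0.5,9.7,0,0.014,0],
    [20,18.5,0.5,13.9,0,0.043,0],
    [20,17.5,0.5,17.0,0,0.072,0],
    [20,16.5,0.5,20.2,0,0.095,0],
    [20,15.8,0.5,23.3,0,0.119,0],
    [20,15.8,0.5,23.3,0,0.119,0]
  ]
}}

```text
time_s: 19.95
ee_pos: [511.4, -145.9, 116.2]
eef_rot: [[-0.998, -0.015, -0.06], [-0.016, 1.0, 0.005], [0.06, 0.006, -0.998]]
force: [0.5, 1.9, -0.3]
opening: 22.9
gripper_force: 59.1
```

Run:
```python
from h import *
s=bot.state();q=inv(s["ee_pos"],(0,.12,90));print(q,s["force"])
b=[.235,.12,12]
for r in rows(q,lin(q,b,12)+lin(b,[.235,.022,12],6)): print(r,end=",")
```

```text
[-3.14200363e-03  1.11914447e-01  9.61492943e+01] [ 0.45799425  1.85525293 -0.28305666]
[20, -6.9, 2.7, -1.5, -0.0, 0.001, -0.02],[20, -13.7, 5.7, -3.1, -0.0, 0.001, -0.04],[20, -20.4, 8.9, -4.6, 0.0, 0.002, -0.06],[20, -27.1, 12.4, -6.1, 0.0, 0.003, -0.079],[20, -33.7, 16.2, -7.7, 0.0, 0.003, -0.099],[20, -40.3, 20.2, -9.2, 0.0, 0.004, -0.119],[20, -46.7, 24.6, -10.7, 0.0, 0.005, -0.139],[20, -53.0, 29.1, -12.1, 0.0, 0.005, -0.159],[20, -59.2, 34.0, -13.6, 0.0, 0.006, -0.179],[20, -65.3, 39.0, -15.1, 0.0, 0.007, -0.198],[20, -71.3, 44.4, -16.5, 0.001, 0.007, -0.218],[20, -77.2, 50.0, -18.0, 0.001, 0.008, -0.238],[20, -76.6, 49.9, -21.6, -0.001, -0.008, -0.238],[20, -76.0, 49.7, -25.2, -0.002, -0.025, -0.238],[20, -75.3, 49.6, -28.7, -0.004, -0.041, -0.238],[20, -74.6, 49.4, -32.3, -0.005, -0.057, -0.238],[20, -73.8, 49.2, -35.8, -0.007, -0.073, -0.238],[20, -72.9, 49.1, -39.4, -0.008, -0.09, -0.238],
```

Emit:
{"name": "servo_tool", "arguments": {
  "moves": [
    [20,-6.9,2.7,-1.5,0,0,-0.02],
    [20,-13.7,5.7,-3.1,0,0,-0.04],
    [20,-20.4,8.9,-4.6,0,0.002,-0.06],
    [20,-27.1,12.4,-6.1,0,0.003,-0.08],
    [20,-33.7,16.2,-7.7,0,0.003,-0.1],
    [20,-40.3,20.2,-9.2,0,0.004,-0.12],
    [20,-46.7,24.6,-10.7,0,0.005,-0.14],
    [20,-53,29.1,-12.1,0,0.005,-0.16],
    [20,-59.2,34,-13.6,0,0.006,-0.18],
    [20,-65.3,39,-15.1,0,0.007,-0.198],
    [20,-71.3,44.4,-16.5,0,0.007,-0.218],
    [20,-77.2,50,-18,0,0.008,-0.238],
    [20,-76.6,49.9,-21.6,0,-0.008,-0.238],
    [20,-76,49.7,-25.2,-0.002,-0.025,-0.238],
    [20,-75.3,49.6,-28.7,-0.004,-0.041,-0.238],
    [20,-74.6,49.4,-32.3,-0.005,-0.057,-0.238],
    [20,-73.8,49.2,-35.8,-0.007,-0.073,-0.238],
    [20,-73,49.1,-38.6,-0.008,-0.086,-0.238],
    [20,-73,49.1,-38.6,-0.008,-0.086,-0.238],
    [20,-73,49.1,-38.6,-0.008,-0.086,-0.238]
  ]
}}

```text
time_s: 22.45
ee_pos: [438.2, -96.9, 77.8]
eef_rot: [[-0.975, 0.221, 0.028], [0.221, 0.975, 0.001], [-0.027, 0.007, -1.0]]
force: [-1.4, 0.8, -0.6]
opening: 22.7
gripper_force: 59.1
```

```bash
python3 st.py .24 -.005 12 1
```

```text
22.45 [ 0.2347706   0.02633874 11.91623659] N (np.float64(0.5), np.float64(0.2)) [-1.40761256  0.77685072 -0.64042658]
[20, 0.3, -0.1, -1.1, -0.001, -0.005, -0.0],
```

Emit:
{"name": "servo_tool", "arguments": {
  "moves": [
    [20,0.2,0,-0.6,0,-0.003,0],
    [20,0.3,-0.1,-1.1,0,-0.005,0],
    [20,0.4,-0.1,-1.6,0,-0.007,0],
    [20,0.4,-0.1,-1.6,0,-0.007,0],
    [20,0.4,-0.1,-1.6,0,-0.007,0]
  ]
}}

```text
time_s: 23.08
ee_pos: [438.7, -97.0, 76.2]
eef_rot: [[-0.975, 0.221, 0.035], [0.221, 0.975, 0.001], [-0.034, 0.008, -0.999]]
force: [0.8, 1.2, -0.1]
opening: 22.2
gripper_force: 59.1
```

Emit:
{"name": "servo_tool", "arguments": {
  "moves": [
    [20,0.1,0,-0.4,0,-0.002,0],
    [20,0.2,0,-0.8,0,-0.004,0],
    [20,0.2,0,-0.8,0,-0.004,0],
    [20,0.2,0,-0.8,0,-0.004,0]
  ]
}}

```text
time_s: 23.58
ee_pos: [438.8, -97.0, 75.3]
eef_rot: [[-0.975, 0.221, 0.039], [0.221, 0.975, 0.001], [-0.038, 0.009, -0.999]]
force: [0.8, 0.9, 0.3]
opening: 22.6
gripper_force: 59.1
```

```bash
python3 st.py .24 -.005 12 1
```

```text
23.575 [ 0.23493568  0.01492286 11.92311269] N (np.float64(1.1), np.float64(-2.1)) [0.78888144 0.91181358 0.28542268]
[20, 0.4, -0.1, -1.1, -0.001, -0.005, 0.0],
```

Emit:
{"name": "servo_tool", "arguments": {
  "moves": [
    [20,0.1,0,-0.3,0,-0.002,0],
    [20,0.2,0,-0.6,0,-0.003,0],
    [20,0.2,0,-0.6,0,-0.003,0]
  ]
}}

```text
time_s: 23.95
ee_pos: [438.9, -97.0, 74.7]
eef_rot: [[-0.974, 0.221, 0.042], [0.221, 0.975, 0.001], [-0.041, 0.01, -0.999]]
force: [1.4, 0.9, 0.0]
opening: 22.7
gripper_force: 59.1
```

```bash
python3 st.py .24 -.005 12 1
```

```text
23.95 [ 0.23505011  0.011965   11.86803557] N (np.float64(0.6), np.float64(-2.6)) [1.41981747e+00 8.50206651e-01 1.23183837e-03]
[20, 0.4, -0.1, -1.0, -0.001, -0.005, -0.0],
```

Emit:
{"name": "servo_tool", "arguments": {
  "moves": [
    [20,0.1,0,-0.3,0,-0.002,0],
    [20,0.2,0,-0.6,0,-0.003,0],
    [20,0.2,0,-0.6,0,-0.003,0]
  ]
}}

```text
time_s: 24.32
ee_pos: [439.0, -97.0, 74.2]
eef_rot: [[-0.974, 0.22, 0.045], [0.221, 0.975, 0.001], [-0.044, 0.011, -0.999]]
force: [-0.9, 0.7, 2.1]
opening: 22.7
gripper_force: 59.3
```

```bash
python3 st.py .24 -.001 30 5
```

```text
24.325 [2.35156450e-01 9.56295774e-03 1.18622327e+01] N (np.float64(3.4), np.float64(-1.2)) [-0.90383561  0.70050371  2.06959201]
[20, 3.4, -0.7, 1.2, -0.0, -0.0, 0.0],[20, 6.7, -1.5, 2.3, -0.0, -0.0, -0.0],[20, 10.1, -2.2, 3.5, -0.0, -0.001, -0.0],[20, 13.4, -2.9, 4.7, -0.0, -0.001, -0.0],[20, 16.8, -3.6, 5.8, -0.0, -0.001, -0.0],
```

Emit:
{"name": "servo_tool", "arguments": {
  "moves": [
    [20,0.1,0,-0.3,0,-0.002,0],
    [20,0.3,0,-0.5,0,-0.002,0],
    [20,3.6,-0.7,0.7,0,-0.002,0],
    [20,6.9,-1.5,1.9,0,-0.002,0],
    [20,10.3,-2.2,3.1,0,-0.002,0],
    [20,13.6,-2.9,4.3,0,-0.002,0],
    [20,16.9,-3.6,5.5,0,-0.002,0]
  ]
}}

```text
time_s: 25.2
ee_pos: [455.0, -100.3, 79.3]
eef_rot: [[-0.974, 0.22, 0.045], [0.221, 0.975, 0.001], [-0.043, 0.011, -0.999]]
force: [-7.3, 2.7, 5.1]
opening: 23.0
gripper_force: 59.7
```

```bash
python3 st.py .24 0 54 6
```

```text
25.2 [2.35801596e-01 6.72234417e-03 2.90306261e+01] N (np.float64(7.3), np.float64(4.0)) [-7.29605791  2.65796396  5.13738839]
[20, 3.8, -0.8, 1.4, 0.0, 0.0, 0.0],[20, 7.7, -1.7, 2.8, 0.0, 0.0, 0.0],[20, 11.5, -2.5, 4.2, 0.0, 0.0, 0.0],[20, 15.3, -3.3, 5.6, 0.0, 0.0, 0.0],[20, 19.2, -4.2, 7.0, 0.0, 0.0, 0.0],[20, 23.0, -5.0, 8.4, 0.0, 0.0, 0.0],
```

Emit:
{"name": "servo_tool", "arguments": {
  "moves": [
    [20,3.8,-0.8,1.4,0,0,0],
    [20,7.7,-1.7,2.8,0,0,0],
    [20,11.5,-2.5,4.2,0,0,0],
    [20,15.3,-3.3,5.6,0,0,0],
    [20,19.2,-4.2,7.0,0,0,0],
    [20,23.0,-5.0,8.4,0,0,0]
  ]
}}

```text
time_s: 25.95
ee_pos: [478.2, -105.3, 87.8]
eef_rot: [[-0.974, 0.22, 0.045], [0.221, 0.975, 0.001], [-0.043, 0.011, -0.999]]
force: [-7.3, 2.3, 5.6]
opening: 23.0
gripper_force: 59.7
```

```bash
python3 st.py .24 0 75 6
```

```text
25.95 [2.35787268e-01 7.01377525e-03 5.41453096e+01] N (np.float64(6.8), np.float64(3.7)) [-7.33617683  2.32931454  5.55447588]
[20, 3.2, -0.7, 1.2, 0.0, 0.0, 0.0],[20, 6.4, -1.4, 2.3, 0.0, 0.0, 0.0],[20, 9.6, -2.1, 3.5, 0.0, 0.0, 0.0],[20, 12.8, -2.8, 4.7, 0.0, 0.0, 0.0],[20, 16.0, -3.5, 5.8, 0.0, 0.0, 0.0],[20, 19.2, -4.2, 7.0, 0.0, 0.0, 0.0],
```

Emit:
{"name": "servo_tool", "arguments": {
  "moves": [
    [20,3.2,-0.7,1.2,0,0,0],
    [20,6.4,-1.4,2.3,0,0,0],
    [20,9.6,-2.1,3.5,0,0,0],
    [20,12.8,-2.8,4.6,0,0,0],
    [20,16.0,-3.5,5.8,0,0,0],
    [20,19.2,-4.2,6.9,0,0,0],
    [20,22.8,-5.0,8.2,0,0,0],
    [20,26.5,-5.8,9.6,0,0,0],
    [20,30.2,-6.6,10.9,0,0,0],
    [20,33.9,-7.4,12.2,0,0,0],
    [20,37.5,-8.2,13.5,0,0,0]
  ]
}}

```text
time_s: 27.32
ee_pos: [516.0, -113.5, 101.4]
eef_rot: [[-0.974, 0.22, 0.046], [0.221, 0.975, 0.001], [-0.044, 0.011, -0.999]]
force: [-4.6, 1.9, 4.3]
opening: 22.0
gripper_force: 59.6
```

```bash
python3 st.py .24 0 100 1
```

```text
27.325 [2.36044516e-01 6.05158731e-03 9.52566698e+01] N (np.float64(4.4), np.float64(1.4)) [-4.57547801  1.90006467  4.26628863]
[20, 4.4, -0.9, 1.6, 0.0, 0.0, 0.0],
```

Emit:
{"name": "servo_tool", "arguments": {
  "moves": [
    [20,0.8,-0.2,3.0,0.003,0.014,0],
    [20,0,0,7.2,0.009,0.042,0],
    [20,-1.3,0.3,11.3,0.016,0.075,0],
    [20,-2.0,0.4,15.4,0.022,0.105,0],
    [20,-2.6,0.5,19.6,0.028,0.135,0],
    [20,-2.6,0.5,19.6,0.028,0.135,0]
  ]
}}

```text
time_s: 28.08
ee_pos: [514.6, -113.3, 121.0]
eef_rot: [[-0.971, 0.222, -0.088], [0.22, 0.975, 0.029], [0.093, 0.009, -0.996]]
force: [1.7, 2.2, -0.8]
opening: 22.2
gripper_force: 59.1
```

Run:
```python
from h import *
s=bot.state();q=inv(s["ee_pos"],(.24,.14,90));print(q,s["force"])
b=[.45,.19,30];c=[.693,.19,10]
for r in rows(q,lin(q,b,9)+lin(b,c,9)): print(r,end=",")
```

```text
[ 0.23519818  0.14528567 96.69926372] [ 1.66082496  2.152479   -0.834622  ]
[20, -6.4, 4.9, -0.8, 0.001, 0.005, -0.024],[20, -12.6, 10.2, -1.5, 0.002, 0.01, -0.048],[20, -18.7, 15.7, -2.1, 0.004, 0.014, -0.072],[20, -24.6, 21.6, -2.7, 0.005, 0.019, -0.095],[20, -30.3, 27.8, -3.2, 0.007, 0.024, -0.119],[20, -35.8, 34.3, -3.6, 0.008, 0.029, -0.143],[20, -41.1, 41.1, -3.9, 0.01, 0.033, -0.167],[20, -46.1, 48.2, -4.2, 0.012, 0.038, -0.191],[20, -50.9, 55.5, -4.4, 0.014, 0.043, -0.215],[20, -50.6, 61.5, -4.7, 0.015, 0.042, -0.242],[20, -50.0, 67.5, -5.1, 0.015, 0.042, -0.269],[20, -49.2, 73.5, -5.4, 0.016, 0.042, -0.296],[20, -48.3, 79.5, -5.8, 0.016, 0.042, -0.323],[20, -47.1, 85.6, -6.1, 0.017, 0.042, -0.35],[20, -45.8, 91.7, -6.5, 0.018, 0.041, -0.377],[20, -44.3, 97.8, -6.9, 0.018, 0.041, -0.404],[20, -42.5, 103.9, -7.2, 0.019, 0.041, -0.431],[20, -40.6, 110.0, -7.6, 0.019, 0.041, -0.458],
```

Emit:
{"name": "servo_tool", "arguments": {
  "moves": [
    [20,-6.4,4.9,-0.8,0,0.005,-0.024],
    [20,-12.6,10.2,-1.5,0.002,0.01,-0.048],
    [20,-18.7,15.7,-2.1,0.004,0.014,-0.072],
    [20,-24.6,21.6,-2.7,0.005,0.019,-0.095],
    [20,-30.3,27.8,-3.2,0.007,0.024,-0.119],
    [20,-35.8,34.3,-3.6,0.008,0.029,-0.143],
    [20,-41.1,41.1,-3.9,0.01,0.033,-0.167],
    [20,-46.1,48.2,-4.2,0.012,0.038,-0.191],
    [20,-50.9,55.5,-4.4,0.014,0.043,-0.215],
    [20,-50.6,61.5,-4.7,0.015,0.042,-0.242],
    [20,-50,67.5,-5.1,0.015,0.042,-0.269],
    [20,-49.2,73.5,-5.4,0.016,0.042,-0.296],
    [20,-48.3,79.5,-5.8,0.016,0.042,-0.323],
    [20,-47.1,85.6,-6.1,0.017,0.042,-0.35],
    [20,-45.8,91.7,-6.5,0.018,0.041,-0.377],
    [20,-44.3,97.8,-6.9,0.018,0.041,-0.404],
    [20,-42.5,103.9,-7.2,0.019,0.041,-0.431],
    [20,-40.6,110,-7.6,0.019,0.041,-0.458],
    [20,-40.6,110,-7.6,0.019,0.041,-0.458],
    [20,-40.6,110,-7.6,0.019,0.041,-0.458]
  ]
}}

```text
time_s: 30.58
ee_pos: [473.0, -3.2, 113.4]
eef_rot: [[-0.77, 0.63, -0.102], [0.623, 0.776, 0.092], [0.137, 0.007, -0.991]]
force: [-0.5, 2.4, -1.1]
opening: 23.0
gripper_force: 59.0
```

Run:
```python
from h import *
s=bot.state();q=inv(s["ee_pos"],(.7,.19,10));print(q,s["force"])
for r in rows(q,lin(q,[.6935,.09,10],6)+lin([.6935,.09,10],[.6935,.064,10],4)): print(r,end=",")
C=cam("wrist");im,d=bot.snapshot("wrist");cv2.imwrite("pics/w3.png",im[:,:,::-1])
```

```text
[0.6908609  0.19055331 9.18619093] [-0.5377896   2.38334667 -1.1236396 ]
[20, 0.4, -0.2, -3.7, -0.01, -0.013, -0.0],[20, 0.9, -0.5, -7.5, -0.021, -0.026, -0.001],[20, 1.5, -0.8, -11.2, -0.031, -0.039, -0.001],[20, 2.0, -1.1, -14.9, -0.042, -0.053, -0.002],[20, 2.7, -1.5, -18.6, -0.052, -0.066, -0.002],[20, 3.3, -1.9, -22.2, -0.062, -0.079, -0.003],[20, 3.5, -2.1, -23.7, -0.066, -0.084, -0.003],[20, 3.8, -2.2, -25.1, -0.071, -0.089, -0.003],[20, 4.0, -2.4, -26.5, -0.075, -0.094, -0.003],[20, 4.2, -2.6, -28.0, -0.079, -0.099, -0.003],
```

View pics/w3.png

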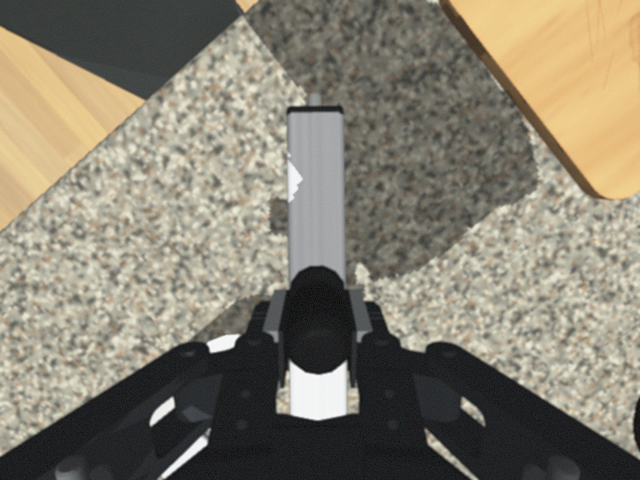

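The hone is held straight and the knob is centred at about (318,320). I'll lower it onto the rest.

Emit:
{"name": "servo_tool", "arguments": {
  "moves": [
    [20,0.4,0,-3.7,-0.01,-0.013,0],
    [20,0.9,-0.3,-7.5,-0.021,-0.026,0],
    [20,1.5,-0.6,-11.2,-0.031,-0.039,0],
    [20,2,-0.9,-14.9,-0.042,-0.053,0],
    [20,2.7,-1.3,-18.6,-0.052,-0.066,0],
    [20,3.3,-1.7,-22.2,-0.062,-0.079,0],
    [20,3.3,-1.7,-22.2,-0.062,-0.079,0],
    [20,3.3,-1.7,-22.2,-0.062,-0.079,0]
  ]
}}

```text
time_s: 31.62
ee_pos: [476.6, -4.9, 91.3]
eef_rot: [[-0.777, 0.63, -0.023], [0.629, 0.777, 0.03], [0.037, 0.009, -0.999]]
force: [0.2, 0.7, -1.3]
opening: 22.7
gripper_force: 59.0
```

Run:
```python
from h import *
s=bot.state();q=inv(s["ee_pos"],(.7,.09,10));print(q,s["force"])
for r in rows(q,lin(q,[.6935,.066,10],4)): print(r,end=",")
```

```text
[ 0.69475049  0.0907516  10.12318252] [ 0.17002495  0.65165264 -1.28985183]
[20, 0.1, -0.2, -1.4, -0.004, -0.005, 0.0],[20, 0.3, -0.4, -2.7, -0.008, -0.01, 0.001],[20, 0.4, -0.6, -4.1, -0.012, -0.015, 0.001],[20, 0.6, -0.8, -5.5, -0.015, -0.019, 0.001],
```

Emit:
{"name": "servo_tool", "arguments": {
  "moves": [
    [20,0.1,0,-1.4,-0.004,-0.005,0],
    [20,0.3,-0.2,-2.7,-0.008,-0.01,0],
    [20,0.4,-0.3,-4.1,-0.012,-0.015,0],
    [20,0.6,-0.5,-5.0,-0.014,-0.018,0],
    [20,0.6,-0.5,-5.0,-0.014,-0.018,0]
  ]
}}

```text
time_s: 32.25
ee_pos: [477.3, -5.4, 86.5]
eef_rot: [[-0.777, 0.629, -0.004], [0.629, 0.777, 0.016], [0.013, 0.01, -1.0]]
force: [0.5, 0.1, 1.0]
opening: 22.9
gripper_force: 59.2
```

```bash
python3 st.py .7 -.004 10 1; python3 -c "
from h import *
print(bot.state()['ee_pos'])"
```

```text
32.25 [ 0.69482308  0.06868138 10.03754487] N (np.float64(1.9), np.float64(-2.1)) [0.47751181 0.06592001 0.95773272]
[20, 0.1, -0.1, -0.9, -0.002, -0.003, -0.0],[477.29566348  -5.4463208   86.46175757]
```

Emit:
{"name": "servo_tool", "arguments": {
  "moves": [
    [20,0.1,-0.1,-0.7,-0.002,-0.003,0],
    [20,0.1,-0.1,-0.7,-0.002,-0.003,0],
    [60,0.1,-0.1,-0.7,-0.002,-0.003,0],
    [60,0.1,-0.1,-0.7,-0.002,-0.003,0],
    [60,0.1,-0.1,-0.7,-0.002,-0.003,0],
    [60,0.1,-0.1,-0.7,-0.002,-0.003,0],
    [60,0.1,-0.1,-0.7,-0.002,-0.003,0],
    [60,0,0,20,0,0,0],
    [60,0,0,50,0,0,0],
    [60,0,0,90,0,0,0],
    [60,-20,30,140,0,0,0],
    [60,-40,70,180,0,0,0],
    [60,-60,120,190,0,0,0],
    [60,-60,120,190,0,0,0],
    [60,-60,120,190,0,0,0]
  ]
}}

```text
time_s: 34.12
ee_pos: [417.3, 114.5, 276.1]
eef_rot: [[-0.778, 0.629, -0.005], [0.629, 0.777, 0.016], [0.014, 0.01, -1.0]]
force: [-0.9, 0.4, -0.6]
opening: 60.2
gripper_force: 0.0
```

Run:
```python
from h import *
s=bot.state();print(s["time_s"],s["ee_pos"],s["opening"],s["force"])
im,d=bot.snapshot("top");a=im[165:300,240:500,::-1]
im,d=bot.snapshot("scene");b=im[200:380,150:450,::-1]
b=cv2.resize(b,(520,312));a=cv2.resize(a,(520,270));cv2.imwrite("pics/f.png",np.vstack([a,b]))
```

```text
34.125 [417.27938278 114.51191783 276.06171511] 60.1519141488596 [-0.88136754  0.37500702 -0.63501707]
```

View pics/f.png

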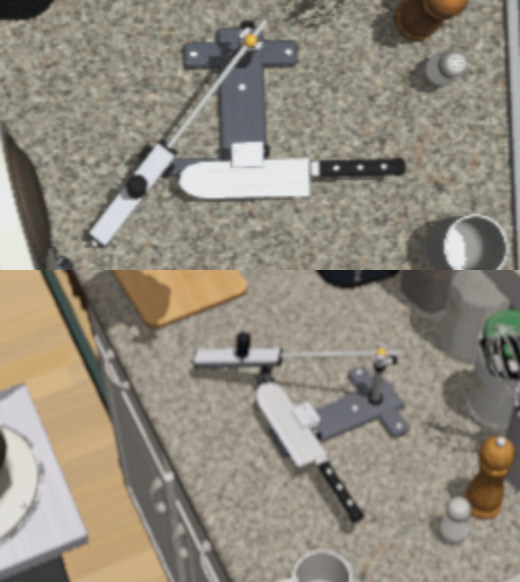

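The hone lies back on its rest with the knob at (136,187), the knife and other things are where they were, and the gripper is clear.

```bash
python3 -c "
from rig import bot
print(bot.finish_job())"
```

```text
the job is handed in; nothing more can be done
None
```

I made the heel, middle and tip strokes in order at an estimated 4–8 N, lifting clear each time, then laid the hone back on its rest, released it and handed in the job at about 34 s; no verdict came back.

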